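# Reject the weak spring clip

### The job

Three orange spring clips lie on the workbench, and one of them has a tired spring. Squeeze their handles where they lie to feel which one gives way easily, then pick up that weak clip by its squeezed handles and lay it flat on its side in the nearer red tray, at the left of the bench. Leave the two good clips lying where they are: do not lift them.

Things in the scene. Friction and masses are not known exactly. Their poses are not given: they have to be found in the camera images.
- clip_a: Spring clip like a big clothes peg, lying on its side: two orange levers, black jaw pads, steel coil at the pivot; 24 mm high, 70 g. Origin: on the underside below the pivot; z up, x along the clip towards the jaws (tips at x +48 mm). The handle paddles, squeezed along y, span x -53 to -23 mm; at x -38 mm they are 50 mm apart over their outsides. Exactly one of clips a, b, c is weak; they look alike.
- clip_b: Spring clip exactly like clip_a in size, origin and axes. How all three clips may feel: weak, the handles start to yield at about 1 N and are fully shut at about 5 N, then 28 mm over their outsides at x -38 mm (jaws open), and so shut the clip can be carried by them with 10 to 15 N; good, they do not yield to less than about 50 N, so at 10 to 15 N they stay 50 mm apart.
- clip_c: Spring clip exactly like clip_a in size, origin and axes, weak or good as told under clip_b.
- reject_tray: The nearer of two red trays (the other stands far back): shallow, with a few white bits drawn in it (they are no obstacle), 190 mm along its x, 212 mm along its y, rim 22 mm high, walls and floor 3 mm thick, standing on the bench to the left; it does not move. Origin: centre of its underside; z up.
Not all that is in view belongs to the job. What is shaped like the clip_c but green is not meant.

How it is judged:
On the way, in this order (a step that is already met when the one before it is completed fails the run):
1. a clip is lifted by its handles, squeezed shut (only the weak one gives way so far) (((height (world z) of clip_a above 0.027 m and distance between clip_a_c0 and clip_a_lever_c0 below 0.032 m and contact force between the fingers and clip_a above 1 N) or (height (world z) of clip_b above 0.027 m and distance between clip_b_c0 and clip_b_lever_c0 below 0.032 m and contact force between the fingers and clip_b above 1 N) or (height (world z) of clip_c above 0.027 m and distance between clip_c_c0 and clip_c_lever_c0 below 0.032 m and contact force between the fingers and clip_c above 1 N))), for 0.1 s.
2. that clip lies flat in the red tray and the other two on the bench (((x of clip_a in the frame of reject_tray between -0.08 and 0.08 m and y of clip_a in the frame of reject_tray between -0.09 and 0.09 m and z of clip_a in the frame of reject_tray between -0.005 and 0.014 m and angle between each of clip_a, clip_b, clip_c's own z axis and vertical below 0.2 rad and linear speed of each of clip_a, clip_b, clip_c below 0.02 m/s and distance of each of clip_b, clip_c from where it was at the start of the episode below 0.05 m) or (x of clip_b in the frame of reject_tray between -0.08 and 0.08 m and y of clip_b in the frame of reject_tray between -0.09 and 0.09 m and z of clip_b in the frame of reject_tray between -0.005 and 0.014 m and angle between each of clip_b, clip_a, clip_c's own z axis and vertical below 0.2 rad and linear speed of each of clip_b, clip_a, clip_c below 0.02 m/s and distance of each of clip_a, clip_c from where it was at the start of the episode below 0.05 m) or (x of clip_c in the frame of reject_tray between -0.08 and 0.08 m and y of clip_c in the frame of reject_tray between -0.09 and 0.09 m and z of clip_c in the frame of reject_tray between -0.005 and 0.014 m and angle between each of clip_c, clip_a, clip_b's own z axis and vertical below 0.2 rad and linear speed of each of clip_c, clip_a, clip_b below 0.02 m/s and distance of each of clip_a, clip_b from where it was at the start of the episode below 0.05 m))), for 0.2 s.
At the end, for the whole second after the job is handed in: The weak clip lies flat on its side (within 11 degrees) on the floor of the red tray, its pivot within 80 mm (tray x) and 90 mm (tray y) of the tray's centre, at rest; the two good clips lie flat on the bench, at rest, within 50 mm of where they started (((x of clip_a in the frame of reject_tray between -0.08 and 0.08 m and y of clip_a in the frame of reject_tray between -0.09 and 0.09 m and z of clip_a in the frame of reject_tray between -0.005 and 0.014 m and angle between each of clip_a, clip_b, clip_c's own z axis and vertical below 0.2 rad and linear speed of each of clip_a, clip_b, clip_c below 0.02 m/s and distance of each of clip_b, clip_c from where it was at the start of the episode below 0.05 m) or (x of clip_b in the frame of reject_tray between -0.08 and 0.08 m and y of clip_b in the frame of reject_tray between -0.09 and 0.09 m and z of clip_b in the frame of reject_tray between -0.005 and 0.014 m and angle between each of clip_b, clip_a, clip_c's own z axis and vertical below 0.2 rad and linear speed of each of clip_b, clip_a, clip_c below 0.02 m/s and distance of each of clip_a, clip_c from where it was at the start of the episode below 0.05 m) or (x of clip_c in the frame of reject_tray between -0.08 and 0.08 m and y of clip_c in the frame of reject_tray between -0.09 and 0.09 m and z of clip_c in the frame of reject_tray between -0.005 and 0.014 m and angle between each of clip_c, clip_a, clip_b's own z axis and vertical below 0.2 rad and linear speed of each of clip_c, clip_a, clip_b below 0.02 m/s and distance of each of clip_a, clip_b from where it was at the start of the episode below 0.05 m))); the robot touches nothing.
It fails at once if a clip is lifted more than 45 mm whose handles are not squeezed shut (a good clip) ((height (world z) of clip_a above 0.045 m and distance between clip_a_c0 and clip_a_lever_c0 above 0.036 m) or (height (world z) of clip_b above 0.045 m and distance between clip_b_c0 and clip_b_lever_c0 above 0.036 m) or (height (world z) of clip_c above 0.045 m and distance between clip_c_c0 and clip_c_lever_c0 above 0.036 m)).
It also fails if it takes over 51 s, if anything falls off the work surface, if the arm or the gripper's body presses on something with over 40 N, if the wrist force passes 120 N, or if a joint passes its speed limit or range.

### The arm

A 7-joint arm with a two-finger parallel gripper is mounted at the origin on a cart in front of the work surface, level with it; the furniture and walls round the work are solid. World frame = base frame: x ahead of the robot, y to its left, z up, the work surface at z = 0. Lengths are in m, angles in rad, forces in N, time in s.
With the tool pointing down it reaches from about 0.425 to 0.925 m from the base axis. Payload 6.8 kg.
Tool frame: the origin (TCP) lies on the centre line of the jaws, within the pads' length; the fingertips stand 14 mm ahead of it and the grasp point (between the pads) lies 5 mm behind it (bot.finger_overhang is the distance from the TCP to the fingertips, in m); z points along the fingers, y is the line along which they close (so a half turn about z gives the same grasp; the last joint's range is limited). The gripper opens to 85 mm and grips with 20 to 120 N. Pads are 22 mm wide; open, the fingers measure 114 mm over their backs; the gripper's body (76 mm by 85 mm) begins 54 mm behind the grasp point. The pads swing forward as they close: fully open they stand 13 mm farther back than shut.
Start: joints at [-1.441, 0.477, 0.022, 1.555, -0.011, 1.109, -0.083], TCP at [0.159, 0.656, 0.245] pointing down, gripper open.
Joint ranges: [-2.96, 2.96], [-0.34, 2.1], [-1.41, 1.46], [0.24, 2.44], [-1.37, 4.51], [0.17, 1.92], [-2.96, 2.96]. Speed limits (rad/s): [2.39, 2.39, 3.14, 3.14, 3.14, 3.14, 3.14].

### API

Orientations are given as a unit quaternion [w, x, y, z].
In Python, from station import bot gives the robot as it stands.
- The arm moves only by the shell command python3 -m inch 'ROWS' [OPENING] [FORCE]. ROWS is JSON, a list of rows, each a list of 4 numbers: the shift along the tool's x, y, z in m, then the turn about the tool's z in degrees. A call has 1 to 12 rows; each row shifts and turns the commanded pose from where the row before left it, along the tool's axes as they then stand; what a row does not reach is not made up. A row lasts 1/10 s, in which the tool goes at most 50 mm and 8.59 degrees, less where a joint would pass 70% of its speed; a pose out of reach is approached as far as the arm can. A call is refused whole if a number of a shift passes 0.05 or a number of a turn 8.59, either way. A call with a gripper value outside its range is refused whole. OPENING is the finger opening in m, from 0 to 0.0854, set as the call begins (- or left out, the last holds). The fingers move at their own pace and stop on an object; FORCE is the grip in N (left out, the last holds). Time passes only in rows, so rows that do not move let the fingers close. It gives the time, the measured TCP pose, the force, the opening and the grip force at its end, in the units of the state.
- bot.get_obs(): the state, without advancing time (a new reading comes with each control period).
- bot.read_camera(name): name is "side" or "top" or "wrist"; returns a dict with "color" (400x640x3 uint8, red, green, blue), "mtx" (3x3 intrinsics, pixels), "dist_coeffs" ([k1, k2, p1, p2, k3] as OpenCV has them; the pictures are not rectified), "world_from_camera" (4x4, takes a point from camera to world coordinates); the wrist camera has in their place "hand_eye" (4x4, takes a point from camera to tool coordinates, whose origin is the TCP and whose axes are the flange's). Camera axes: x right, y up, looking along -z (the intrinsics and any distortion apply to the point x, -y, -z); pixel columns grow to the right and rows downward; lengths in m; the calibration is good to about 2 mm. A picture is of the moment at which its call begins: read the wrist's pose just before it. There is no depth.
- bot.hand_in(): hands the job in; it is judged then, once.
The state is a dict: "t": time; "q": joint angles; "joint_vel": joint speeds; "joint_torque": joint torques, N m; "eef_pos": TCP position; "tool_rot": TCP orientation; "contact_force": force on the tool from outside, world axes, zero at the start; "torque": the same for the moment, N m; "gripper_width": opening from 0.0 (shut) to 1.0 (fully open); "grasp_force": force on a finger pad.
Only numpy, scipy, OpenCV 4.12 (cv2) and the standard library are available. Lean on these libraries where they do the work, as an engineer would, in place of code of your own. Each camera call takes 0.05 s, during which the arm holds its last target. There are 200 camera calls.

## Working session

There is one attempt and no reset: what is moved stays moved. The work goes in short steps, Python scripts to look and compute and a shell command to move; the robot and the scene stay as the last step left them, time stands still between calls to the robot, and variables do not carry over. Pictures are saved under pics/ and viewed, at most 10 in all, crops included, and the job is handed in when it is done.

```bash
mkdir -p pics; ls
python3 - <<'E'
from station import bot
import cv2,numpy as np,pickle
o=bot.get_obs();print({k:np.round(v,3) for k,v in o.items()})
d={}
for n in("top","side"):
    d[n]=bot.read_camera(n);cv2.imwrite(f"pics/{n}0.png",d[n]["color"][:,:,::-1]);print(n,d[n]["mtx"],d[n]["dist_coeffs"],d[n]["world_from_camera"])
pickle.dump(d,open("cams.pkl","wb"))
E
```

```text
pics
{'t': np.float64(0.0), 'q': array([-1.441,  0.478,  0.022,  1.556, -0.012,  1.109, -0.083]), 'joint_vel': array([-0.   , -0.001,  0.001, -0.002, -0.   , -0.001,  0.   ]), 'joint_torque': array([ 0.0000e+00, -5.9645e+01,  1.6080e+00, -2.8120e+01,  1.2000e-02,
        9.0000e-03, -0.0000e+00]), 'eef_pos': array([0.159, 0.655, 0.244]), 'tool_rot': array([-0.   ,  0.119,  0.993, -0.001]), 'contact_force': array([-0.34 ,  0.432,  0.226]), 'torque': array([-0.018,  0.065,  0.002]), 'grasp_force': np.float64(0.0), 'gripper_width': np.float64(1.0)}
top [[486.42300798   0.         327.80962091]
 [  0.         486.42300798 204.55190909]
 [  0.           0.           1.        ]] [-0.11917611  0.          0.          0.          0.        ] [[ 0.01056871  0.98686806 -0.16118232  0.30136714]
 [-0.99990996  0.00909717 -0.00986493  0.07411384]
 [-0.00826909  0.16127207  0.98687534  1.32411261]
 [ 0.          0.          0.          1.        ]]
side [[381.12661136   0.         324.23774311]
 [  0.         381.12661136 203.54211062]
 [  0.           0.           1.        ]] [-0.07030206  0.          0.          0.          0.        ] [[ 0.8106881  -0.49936365  0.30564808  0.83046571]
 [ 0.58536524  0.68105749 -0.43989571 -0.40939375]
 [ 0.01150401  0.53553398  0.84443532  0.94225512]
 [ 0.          0.          0.          1.        ]]
```

View pics/top0.png

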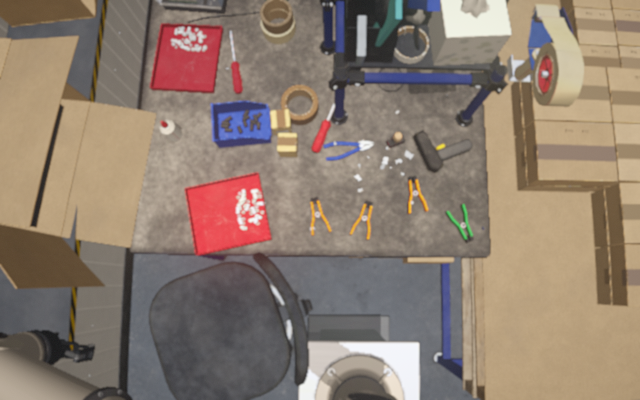

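View pics/side0.png

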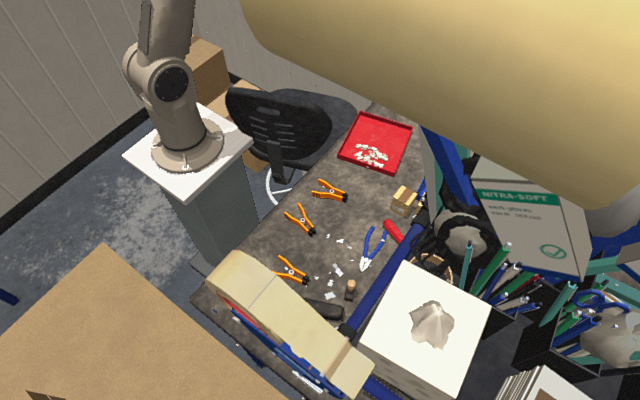

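Top view: three orange clips at pixels (318,217), (364,219) and (416,195). The lookalike is green at (462,222). There are red trays at (229,213), near and wanted, and (187,58), far. Other orange/red things are a tape roll (300,103) and red screwdrivers, which aren't clips.

```bash
cat > h.py <<'E'
import numpy as np,cv2
def ray(uv,K,D,T,z):
    p=cv2.undistortPoints(np.array(uv,float).reshape(-1,1,2),K,np.array(D)).reshape(-1,2)
    d=np.c_[p[:,0],-p[:,1],-np.ones(len(p))]@T[:3,:3].T
    c=T[:3,3]; return c+d*((z-c[2])/d[:,2])[:,None]
def cast(c,uv,z,T=None): return ray(uv,c["mtx"],c["dist_coeffs"],c["world_from_camera"] if T is None else T,z)
def masks(img):
    h=cv2.cvtColor(img,cv2.COLOR_RGB2HSV)
    return cv2.inRange(h,(8,150,120),(22,255,255)), cv2.inRange(h,(0,170,90),(5,255,255))|cv2.inRange(h,(174,170,90),(180,255,255))
E
python3 - <<'E'
import pickle,cv2,numpy as np
from h import *
d=pickle.load(open("cams.pkl","rb"))
for n in("top","side"):
    c=d[n];o,r=masks(c["color"])
    for nm,m,z,lo in(("orange",cv2.dilate(o,np.ones((3,3))),.012,60),("red",cv2.morphologyEx(r,cv2.MORPH_CLOSE,np.ones((5,5))),.022,1500)):
        N,L,S,C=cv2.connectedComponentsWithStats(m)
        for i in range(1,N):
            if S[i,4]<lo: continue
            uv=np.argwhere((L==i)&((o>0)if nm=="orange" else True))[:,::-1]
            P=cast(c,uv,z)[:,:2].astype(np.float32); R=cv2.minAreaRect(P)
            if P[:,0].max()>1.2: continue
            print(n,nm,np.round(C[i]),S[i,4],"c",np.round(R[0],3),"size",np.round(R[1],3),"ang",round(R[2],1), np.round(cv2.boxPoints(R),3).tolist() if nm=="red" else "")
im=d["top"]["color"][165:250,295:480,::-1];cv2.imwrite("pics/crop1.png",cv2.resize(im,(740,340),interpolation=cv2.INTER_CUBIC))
E
```

```text
top orange [410. 196.] 180 c [ 0.54  -0.137] size [0.008 0.092] ang 89.0 
top orange [421. 195.] 198 c [ 0.545 -0.167] size [0.091 0.012] ang 19.0 
top orange [319. 215.] 305 c [0.479 0.116] size [0.094 0.045] ang 23.6 
top orange [358. 219.] 175 c [0.477 0.004] size [0.01 0.09] ang 63.8 
top orange [369. 222.] 167 c [ 0.469 -0.024] size [0.009 0.088] ang 86.8 
top red [218. 226.] 1856 c [0.485 0.361] size [0.186 0.205] ang 12.9 [[0.3720000088214874, 0.4399999976158142], [0.4169999957084656, 0.2409999966621399], [0.5979999899864197, 0.28200000524520874], [0.5519999861717224, 0.4819999933242798]]
side orange [328. 191.] 474 c [0.479 0.118] size [0.093 0.065] ang 12.5 
side orange [300. 219.] 412 c [ 0.47  -0.005] size [0.054 0.095] ang 72.9 
side orange [290. 271.] 464 c [ 0.538 -0.149] size [0.097 0.049] ang 1.2 
side red [376. 141.] 2685 c [0.491 0.359] size [0.189 0.222] ang 13.1 [[0.37299999594688416, 0.44600000977516174], [0.42399999499320984, 0.23000000417232513], [0.6079999804496765, 0.2720000147819519], [0.5580000281333923, 0.48899999260902405]]
```

View pics/crop1.png

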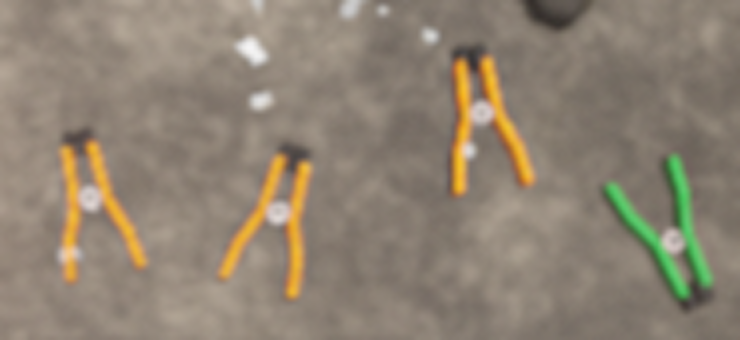

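The crop confirms the three orange clips with jaws (black) pointing away from the robot. Pivots are at top-view pixels (317.5,214.5), (364.5,218) and (415.5,193), and the green one is excluded. Next I compute handle grasp poses.

```bash
cat >> h.py <<'E'
from scipy.spatial.transform import Rotation as Ro
def tool(o):
    q=o["tool_rot"];R=Ro.from_quat([q[1],q[2],q[3],q[0]]).as_matrix();T=np.eye(4);T[:3,:3]=R;T[:3,3]=o["eef_pos"];return T
def plan(o,xy,axis_deg,z):
    "shift in present tool axes, then turn deg about tool z to put tool x line along axis_deg (mod 180)"
    T=tool(o); s=T[:3,:3].T@(np.array([*xy,z])-T[:3,3])
    tx=np.degrees(np.arctan2(T[1,0],T[0,0])); dw=(axis_deg-tx+90)%180-90
    return np.round(s,4),"toolx",round(tx,1),"turn",round(-dw,1)   # tool z is down
E
python3 - <<'E'
import pickle
from h import *
from station import bot
d=pickle.load(open("cams.pkl","rb"))["top"];o=bot.get_obs();print(bot.finger_overhang)
f=lambda p:(295+p[0]/4-.4,165+p[1]/4-.4)
for n,piv,jaw,h1,h2 in(("1",(90,198),(80,137),(70,280),(140,267)),("2",(278,212),(295,153),(224,275),(292,296)),("3",(482,112),(470,53),(458,192),(528,183))):
    P=cast(d,[f(piv)],.024)[0,:2];J,A,B=cast(d,[f(jaw),f(h1),f(h2)],.02)[:,:2]
    M=(A+B)/2;ax=J-M;a=np.degrees(np.arctan2(ax[1],ax[0]));u=ax/np.linalg.norm(ax)
    print(n,"piv",P.round(3),"J",J.round(3),"len",np.linalg.norm(ax).round(3),"PJ",np.linalg.norm(J-P).round(3),"AB",np.linalg.norm(A-B).round(3),"ax",a.round(1),"grasp",(P-.038*u).round(3),plan(o,P-.038*u,a,.12))
E
```

```text
0.014
1 piv [0.487 0.116] J [0.53  0.123] len 0.095 PJ 0.043 AB 0.048 ax 11.1 grasp [0.45  0.108] (array([-0.4118, -0.4629,  0.1252]), 'toolx', np.float64(166.4), 'turn', np.float64(-24.7))
2 piv [ 0.479 -0.011] J [ 0.52  -0.023] len 0.094 PJ 0.043 AB 0.048 ax -15.5 grasp [ 0.442 -0.001] (array([-0.4301, -0.5711,  0.1254]), 'toolx', np.float64(166.4), 'turn', np.float64(1.9))
3 piv [ 0.549 -0.15 ] J [ 0.591 -0.144] len 0.094 PJ 0.042 AB 0.048 ax 8.6 grasp [ 0.511 -0.156] (array([-0.5337, -0.7056,  0.1256]), 'toolx', np.float64(166.4), 'turn', np.float64(-22.2))
```

```bash
python3 -m inch '[[-0.034,-0.0386,0,0],[-0.034,-0.0386,0,0],[-0.034,-0.0386,0,0],[-0.034,-0.0386,0,0],[-0.034,-0.0386,0,0],[-0.034,-0.0386,0,0],[-0.034,-0.0386,0,0],[-0.034,-0.0386,0,0],[-0.034,-0.0386,0,0],[-0.034,-0.0386,0,0],[-0.034,-0.0386,0,0],[-0.034,-0.0386,0,0]]' 0.0854 20
python3 -m inch '[[0,0,0.03,-8],[0,0,0.03,-8],[0,0,0.01,-8.5],[0,0,0,0],[0,0,0,0]]'
cat > look.py <<'E'
import sys
from h import *
from station import bot
o=bot.get_obs();c=bot.read_camera("wrist");cv2.imwrite(f"pics/{sys.argv[1]}.png",c["color"][:,:,::-1])
import pickle;pickle.dump((o,c),open("w.pkl","wb"))
print(plan(o,(.45,.108),11.1,.05),np.round(o["eef_pos"],4))
E
python3 look.py w1
```

```text
t: 1.3
eef_pos: [0.4387, 0.123, 0.2453]
tool_rot: [0.0, 0.119, 0.993, 0.0]
contact_force: [0.8, 1.7, 0.4]
gripper_width: 0.997
grasp_force: 0.0
t: 1.8
eef_pos: [0.4384, 0.125, 0.1755]
tool_rot: [-0.0, -0.093, 0.996, -0.0]
contact_force: [-0.3, 1.1, 1.1]
gripper_width: 1.005
grasp_force: 0.0
(array([-0.0082, -0.0188,  0.1255]), 'toolx', np.float64(-169.4), 'turn', np.float64(-0.5)) [0.4384 0.125  0.1755]
```

View pics/w1.png

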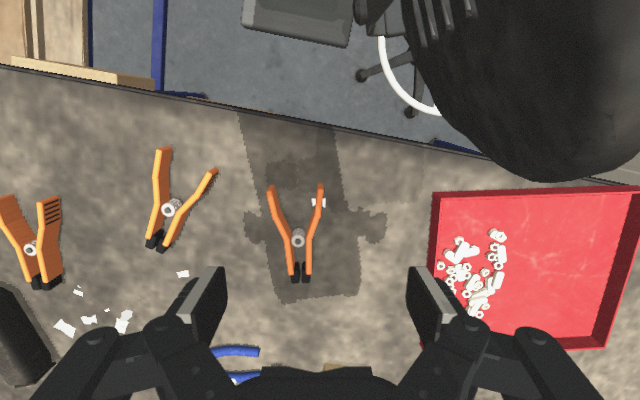

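The wrist view shows clip 1 under the tool, with its pivot at (298,239), handle tips at (270,188) and (320,186), and jaws at (301,281). Clip 2's pivot is at (170,208) and clip 3's at (31,249). I check these against the top view.

Run:
```python
import pickle
from h import *
o,c=pickle.load(open("w.pkl","rb"));T=tool(o)@c["hand_eye"]
for n,piv,jaw,h1,h2 in(("1",(298,238),(301,281),(271,188),(320,186)),("2",(171,207),(156,246),(164,151),(214,171)),("3",(31,248),(43,288),(6,199),(52,200))):
    P=cast(c,[piv],.024,T)[0,:2];J,A,B=cast(c,[jaw,h1,h2],.022,T)[:,:2]
    M=(A+B)/2;ax=J-M;u=ax/np.linalg.norm(ax);a=np.degrees(np.arctan2(ax[1],ax[0]))
    print(n,"piv",P.round(3),"len",np.linalg.norm(ax).round(3),"AB",np.linalg.norm(A-B).round(3),"ax",a.round(1),"grasp",(P-.038*u).round(3),plan(o,P-.038*u,a,.018))
```

```text
1 piv [0.487 0.116] len 0.1 AB 0.046 ax 12.7 grasp [0.45  0.108] (array([-0.0078, -0.019 ,  0.1575]), 'toolx', np.float64(-169.4), 'turn', np.float64(-2.1))
2 piv [ 0.478 -0.008] len 0.096 AB 0.047 ax -16.8 grasp [0.441 0.003] (array([ 0.0197, -0.1199,  0.1575]), 'toolx', np.float64(-169.4), 'turn', np.float64(27.5))
3 piv [ 0.549 -0.147] len 0.1 AB 0.046 ax 2.6 grasp [ 0.511 -0.149] (array([-0.0203, -0.2827,  0.1575]), 'toolx', np.float64(-169.4), 'turn', np.float64(8.1))
```

```bash
python3 -m inch '[[-0.008,-0.019,0,-1.5],[0,0,0.04,0],[0,0,0.04,0],[0,0,0.04,0],[0,0,0.02,0],[0,0,0.01,0],[0,0,0.006,0],[0,0,0,0]]' && python3 -m inch '[[0,0,0,0],[0,0,0,0],[0,0,0,0],[0,0,0,0],[0,0,0,0],[0,0,0,0],[0,0,0,0],[0,0,0,0]]' 0.0 20
```

```text
t: 2.65
eef_pos: [0.4505, 0.1082, 0.0198]
tool_rot: [0.001, -0.107, 0.994, 0.0]
contact_force: [0.2, 0.4, -0.2]
gripper_width: 1.0
grasp_force: 0.0
t: 3.45
eef_pos: [0.4505, 0.1081, 0.0205]
tool_rot: [0.001, -0.108, 0.994, 0.0]
contact_force: [-0.6, 0.4, 8.7]
gripper_width: 0.613
grasp_force: 18.9
```

Clip 1 holds at about 52 mm under 19 N, so it is good. Open and go to clip 2.

```bash
python3 -m inch '[[0,0,0,0],[0,0,0,0],[0,0,0,0],[0,0,0,0],[0,0,0,0],[0,0,-0.02,0],[0,0,-0.03,0],[0,0,-0.04,0],[0,0,0,0]]' 0.0854 20
python3 - <<'E'
from h import *
from station import bot
print(plan(bot.get_obs(),(.4415,.001),-16.2,.02))
E
```

```text
t: 4.35
eef_pos: [0.4526, 0.1086, 0.1132]
tool_rot: [0.004, -0.108, 0.994, 0.001]
contact_force: [2.0, 0.6, -0.2]
gripper_width: 1.002
grasp_force: 0.0
(array([ 0.0345, -0.1029,  0.0928]), 'toolx', np.float64(-167.7), 'turn', np.float64(28.5))
```

```bash
python3 -m inch '[[0.011,-0.034,0,0],[0.011,-0.034,0,0],[0.011,-0.034,0,0],[0,0,0,7],[0,0,0,7],[0,0,0,7],[0,0,0,7.5],[0,0,0,0],[0,0,0,0]]'
python3 - <<'E'
from h import *
from station import bot
print(plan(bot.get_obs(),(.4415,.001),-16.2,.02))
E
```

```text
t: 5.25
eef_pos: [0.4391, 0.0012, 0.109]
tool_rot: [-0.0, 0.138, 0.99, -0.0]
contact_force: [0.4, 0.3, -0.6]
gripper_width: 1.001
grasp_force: 0.0
(array([-0.0024,  0.0005,  0.089 ]), 'toolx', np.float64(164.1), 'turn', np.float64(0.3))
```

```bash
python3 -m inch '[[-0.002,0,0.03,0],[0,0,0.03,0],[0,0,0.015,0],[0,0,0.01,0],[0,0,0.004,0],[0,0,0,0]]' && python3 -m inch '[[0,0,0,0],[0,0,0,0],[0,0,0,0],[0,0,0,0],[0,0,0,0],[0,0,0,0],[0,0,0,0],[0,0,0,0],[0,0,0,0]]' 0.0 20
```

```text
t: 5.85
eef_pos: [0.4414, 0.0005, 0.0202]
tool_rot: [-0.0, 0.14, 0.99, 0.0]
contact_force: [-0.3, 0.4, 0.3]
gripper_width: 1.002
grasp_force: 0.0
t: 6.75
eef_pos: [0.4423, 0.0009, 0.0215]
tool_rot: [0.001, 0.14, 0.99, 0.001]
contact_force: [-2.1, 0.5, 12.2]
gripper_width: 0.303
grasp_force: 18.8
```

Clip 2 shuts to 26 mm, so it is the weak one. Lift gently.

```bash
python3 -m inch '[[0,0,-0.005,0],[0,0,-0.01,0],[0,0,-0.02,0],[0,0,-0.025,0],[0,0,-0.03,0],[0,0,0,0],[0,0,0,0]]'
sed -i 's/^print.*/print(plan(o,(.451,.351),13,.12),np.round(o["eef_pos"],4))/' look.py; python3 look.py w2
```

```text
t: 7.45
eef_pos: [0.4417, 0.001, 0.111]
tool_rot: [0.001, 0.14, 0.99, 0.001]
contact_force: [0.2, 0.4, -1.2]
gripper_width: 0.297
grasp_force: 19.9
(array([ 0.0881,  0.3389, -0.0087]), 'toolx', np.float64(163.9), 'turn', np.float64(-29.1)) [0.4417 0.001  0.111 ]
```

View pics/w2.png

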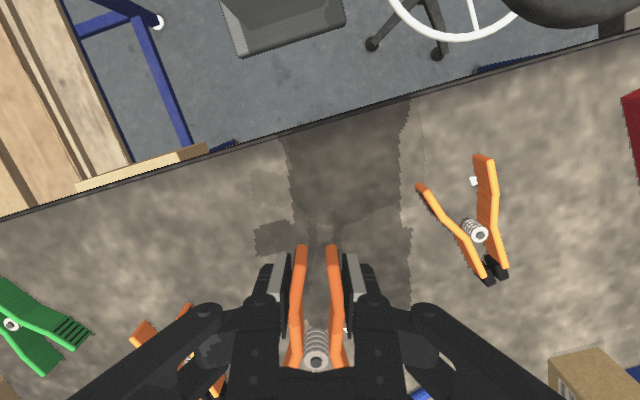

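The clip is held level between the pads with its handles shut and its coil at (315,360). Clip 1 is undisturbed at (478,233). Move over to the tray.

```bash
python3 -m inch '[[0.003,0.012,0,0],[0.007,0.025,0,0],[0.008,0.032,0,0],[0.008,0.032,0,0],[0.008,0.032,0,0],[0.009,0.033,0,0],[0.009,0.034,0,0],[0.009,0.034,0,0],[0.009,0.034,0,0],[0.008,0.032,0,0],[0.007,0.025,0,0],[0.003,0.012,0,0]]'
python3 -m inch '[[0,0,0,-5],[0,0,0,-6],[0,0,0,-7],[0,0,0,-6],[0,0,0,-5],[0,0,0,0],[0,0,0,0]]'
python3 look.py w3
```

```text
t: 8.7
eef_pos: [0.4486, 0.3522, 0.1089]
tool_rot: [-0.001, 0.138, 0.99, -0.0]
contact_force: [-0.8, 0.0, -0.3]
gripper_width: 0.302
grasp_force: 19.9
t: 9.4
eef_pos: [0.4501, 0.3481, 0.1097]
tool_rot: [-0.001, -0.111, 0.994, -0.0]
contact_force: [0.0, 0.3, -0.1]
gripper_width: 0.305
grasp_force: 19.9
(array([-0.0015,  0.0026, -0.0103]), 'toolx', np.float64(-167.3), 'turn', np.float64(-0.3)) [0.4501 0.3481 0.1097]
```

View pics/w3.png

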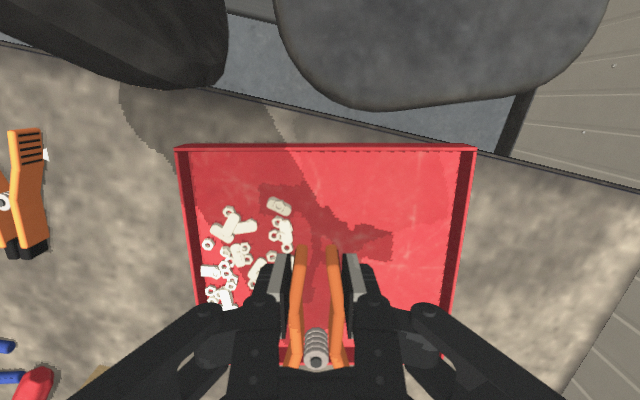

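```bash
python3 -m inch '[[0,0.003,0.02,0],[0,0,0.025,0],[0,0,0.02,0],[0,0,0.01,0],[0,0,0.005,0],[0,0,0.002,0],[0,0,0,0],[0,0,0,0]]'
```

```text
t: 10.25
eef_pos: [0.4502, 0.3521, 0.0291]
tool_rot: [0.001, -0.112, 0.994, 0.0]
contact_force: [0.9, 0.6, -0.5]
gripper_width: 0.303
grasp_force: 19.9
```

```bash
python3 -m inch '[[0,0,0.002,0],[0,0,0,0]]';python3 -m inch '[[0,0,0.002,0],[0,0,0,0],[0,0,0,0]]'
```

```text
t: 10.45
eef_pos: [0.4498, 0.3518, 0.0265]
tool_rot: [0.0, -0.112, 0.994, 0.0]
contact_force: [-0.1, 0.5, -0.5]
gripper_width: 0.302
grasp_force: 19.9
t: 10.75
eef_pos: [0.4499, 0.3519, 0.0247]
tool_rot: [0.0, -0.112, 0.994, 0.0]
contact_force: [-1.3, -0.5, 4.3]
gripper_width: 0.301
grasp_force: 20.3
```

Light contact at the expected height, so release in steps and retreat.

```bash
python3 -m inch '[[0,0,0,0],[0,0,0,0],[0,0,0,0],[0,0,0,0]]' 0.045;python3 -m inch '[[0,0,0,0],[0,0,0,0],[0,0,0,0],[0,0,0,0],[0,0,0,0]]' 0.0854; python3 -m inch '[[0,0,-0.01,0],[0,0,-0.02,0],[0,0,-0.04,0],[0,0,-0.04,0],[0,0,-0.04,0],[0,0,0,0],[0,0,0,0]]'; python3 look.py w4
python3 - <<'E'
from station import bot
import cv2
c=bot.read_camera("top")["color"][165:265,175:475,::-1];cv2.imwrite("pics/t4.png",cv2.resize(c,(780,260),interpolation=cv2.INTER_CUBIC))
E
```

```text
t: 11.15
eef_pos: [0.4497, 0.3517, 0.0242]
tool_rot: [-0.0, -0.112, 0.994, -0.0]
contact_force: [1.3, 0.0, -1.2]
gripper_width: 0.528
grasp_force: 1.5
t: 11.65
eef_pos: [0.4497, 0.3517, 0.0243]
tool_rot: [-0.0, -0.112, 0.994, 0.0]
contact_force: [0.4, -0.3, 0.3]
gripper_width: 1.003
grasp_force: 0.0
t: 12.35
eef_pos: [0.4501, 0.3522, 0.1759]
tool_rot: [0.001, -0.112, 0.994, 0.001]
contact_force: [0.2, -0.1, -0.2]
gripper_width: 0.999
grasp_force: 0.0
(array([-0.0005, -0.0014,  0.0559]), 'toolx', np.float64(-167.1), 'turn', np.float64(-0.1)) [0.4501 0.3522 0.1759]
```

View pics/w4.png

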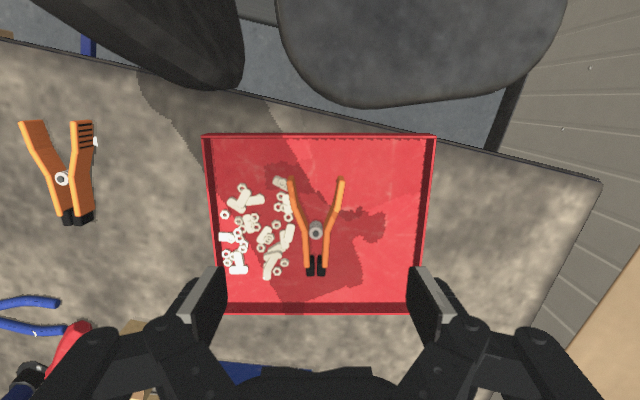

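View pics/t4.png

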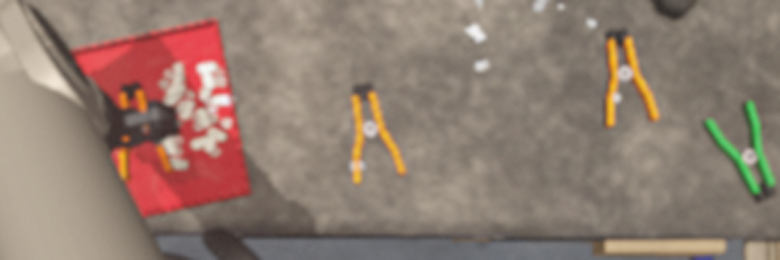

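The clip lies flat near the centre of the tray, with its pivot at wrist pixel (316,231). Both good clips are in place on the bench, and the gripper is clear.

```bash
python3 -c "
from station import bot
print(bot.hand_in())"
```

```text
the job is handed in; nothing more can be done
None
```

The weak clip was the middle one of the three; it now lies flat near the centre of the nearer red tray, the squeezed clip 1 and the untouched clip 3 are still on the bench where they were, and the job is handed in (no verdict was returned).

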